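Start and close the quick-thread lid of a soaking jar

TASK

Two instrument-soaking jars stand on the dressing trolley; one has its lid home, the other's lid is sitting proud on top of the collar with its ears past the thread starts. Without lifting it off, turn that proud lid backward (anticlockwise from above) until its ears drop through the gaps, then drive it forward (clockwise) under the collar until it is fully home at its stop, and let go. Leave the other lid as it is.

Things in the scene. Friction and masses are not known exactly. Their poses are not given: they have to be found in the camera images.
- open_jar: Fixed round steel jar with the proud lid: 100 mm wide, 80 tall, bore 72. Origin: axis, at the worktop; z up. Collar on top, 6 mm thick, has 2 gaps, 52 deg wide, centred on jar +x and -x. Under it a groove, 10 mm high, floor 64 mm above origin: from the gaps the lid's ears run clockwise (from above) to a stop 70 deg past gap centre; the other way it is shut at the gap's edge.
- loose_lid: Proud white lid, 0.15 kg: plug 68 mm wide, flat top 16 mm above origin, tapered foot 16 below; grip bar along lid x, 56 long, 14 thick, from 16 to 52 mm above origin. Origin: axis, at the ears' undersides; z up. Starts with ears on the collar (origin 80 mm above jar's), plug in the bore , 2 mm play. Over the gaps it drops 16 mm, top then flush with the collar; a gripper holding it must lower it.
- loose_lid_ear (a point): Middle of the loose lid's +x ear, 40 mm from its axis, 3 mm above its origin. Two ears, at lid +x and -x in line with the grip bar, 16 mm wide (25 deg), 6 thick, reach 43 mm from the axis. This ear starts 45 to 70 deg clockwise (from above) of the jar's +x gap; the ears pass the gaps with 12 deg to spare either side.
- closed_lid: The identical lid, same frame, of a second identical jar about 0.24 m or more away to the side; already home, flat top flush with its collar, 16 mm lower than the proud one. Leave it alone.
Mind the look-alikes: they are no part of the job. Leave any blue, red or turquoise look-alike of the loose_lid alone.

How it is judged:
On the way:
1. the lid has been turned back and its ears have dropped through the gaps they were next to (z of loose_lid in the frame of open_jar below 0.0685 m and x of loose_lid_ear in the frame of open_jar above 0.033 m), for 0.1 s.
At the end, for the whole second after the job is handed in: The loose lid lies level (within 6 degrees) and at rest in its jar, no more than 4.5 mm above its seat, its ears under the collar and turned forward at least about 45 degrees from the gaps they dropped through (the stop is at about 70) (z of loose_lid in the frame of open_jar below 0.0685 m and x of loose_lid_ear in the frame of open_jar above 0 m and y of loose_lid_ear in the frame of open_jar below -0.0285 m and angle between loose_lid's own z axis and vertical below 0.1 rad and linear speed of loose_lid below 0.02 m/s); the robot touches nothing.
It fails at once if the proud lid is lifted more than 10 mm above where it sat (z of loose_lid in the frame of open_jar above 0.09 m).
It fails at once if the proud lid is turned forward past the stop toward the other gap (x of loose_lid_ear in the frame of open_jar below -0.008 m).
It fails at once if the other jar's lid is moved more than 10 mm (distance of closed_lid from where it was at the start of the episode above 0.01 m).
It also fails if it takes over 32 s, if anything falls off the work surface, if the arm or the gripper's body presses on something with over 40 N, if the wrist force passes 120 N, or if a joint passes its speed limit or range.

ROBOT

A 6-joint arm with a two-finger parallel gripper is mounted at the origin on a cart in front of the work surface, level with it; the furniture and walls round the work are solid. World frame = base frame: x ahead of the robot, y to its left, z up, the work surface at z = 0. Lengths are in m, angles in rad, forces in N, time in s.
With the tool pointing down it reaches from about 0.375 to 0.9 m from the base axis. Payload 3.1 kg.
Tool frame: the origin (TCP) lies midway between the tips of the shut fingers; the grasp point (between the pads) lies robot.grip_point_offset behind it (robot.grip_point_offset is the distance from the TCP to the grasp point, in m); z points along the fingers, y is the direction in which the jaws open and shut (so a half turn about z gives the same grasp; the last joint's range is limited). The gripper opens to 87 mm and grips with 3 to 60 N. Pads are 19 mm wide; open, the fingers measure 117 mm over their backs; the gripper's body (75 mm by 190 mm) begins 51 mm behind the grasp point.
Start: joints at [1.069, 0.527, 1.433, -0, 1.181, -0.178], TCP at [0.199, 0.593, 0.223] pointing down, gripper open.
Joint ranges: [-3.08, 3.08], [-0.75, 2.2], [0.22, 2.44], [-1.43, 4.57], [0, 2.65], [-2.85, 2.85]. Speed limits (rad/s): [2.79, 2.79, 3.14, 3.14, 3.14, 3.14].

INTERFACE

Orientations are given as a unit quaternion [x, y, z, w].
In Python, from rig import robot, cams, hand_in gives the robot as it stands. The module is installed in compiled form; this text tells all that it offers.
- The arm moves only by the tool send_rows, never from a script. Its argument "steps" is one flat list of numbers, 5 for each row, row after row: the finger opening in m, from 0 to 0.087, then the shift along the tool's x, y, z in m, then the turn about the tool's z in rad. A call has 1 to 8 rows; each row is the pose to reach, as a shift and turn from the pose measured when the call began, along the tool's axes at that moment; what a row does not reach only later rows make up. A row lasts 1/8 s, in which the tool goes at most 62.5 mm and 10.7 degrees, less where a joint would pass 70% of its speed; a pose out of reach is approached as far as the arm can. A call with a gripper value outside its range is refused whole. The fingers move at their own pace and stop on an object; "force" is the grip in N (left out, the last holds). Time passes only in rows, so rows that repeat a pose let the fingers close. It gives the time, the measured TCP pose, the force and the opening at its end, in the units of the state.
- robot.get_obs(): the state, without advancing time (a new reading comes with each control period).
- cams.camera(name): name is "scene" or "top" or "wrist"; returns a dict with "color" (420x560x3 uint8, red, green, blue), "range_z" (420x560 float32, m along the optical axis (not along the pixel's ray), 0 where there is no reading), "intrinsics" (3x3 intrinsics, pixels), "extrinsics" (4x4, takes a point from camera to world coordinates). Camera axes: x right, y down, z forward; pixel columns grow to the right and rows downward; lengths in m; the calibration is good to about 2 mm. A picture is of the moment at which its call begins.
- hand_in(): hands the job in, once; it reports no verdict.
The state is a dict: "time": time; "q": joint angles; "joint_velocities": joint speeds; "joint_torque": joint torques, N m; "position": TCP position; "tool_rot": TCP orientation; "ft_force": force on the tool from outside, world axes, zero at the start; "moment": the same for the moment, N m; "grip_width": finger opening in m.
Only numpy, scipy, OpenCV 4.12 (cv2) and the standard library are available. Lean on these libraries where they do the work, as an engineer would, in place of code of your own. Each camera call takes 0.05 s, during which the arm holds its last target.

## Working session

There is one attempt and no reset: what is moved stays moved. The work goes in short steps, Python scripts to look and compute and a tool call to move; the robot and the scene stay as the last step left them, time stands still between calls to the robot, and variables do not carry over. Pictures are saved under pics/ and viewed, and the job is handed in when it is done.

Besides the shell and the picture viewer there is one more tool, called after "Emit:" as name(argument=value, ...) on one line, values as JSON. send_rows: Moves the arm, as the interface text tells. Its arguments: {"type":"object","properties":{"steps":{"type":"array","items":{"type":"number"}},"force":{"type":"number"}},"required":["steps"]}

```bash
mkdir -p pics
python3 - <<'E'
from rig import robot,cams
import cv2,numpy as np
o=robot.get_obs();print(o,robot.grip_point_offset)
for n in("scene","top"):
    c=cams.camera(n);cv2.imwrite(f"pics/{n}0.png",c["color"][:,:,::-1]);np.savez(f"{n}0.npz",**c);print(c["intrinsics"],c["extrinsics"])
E
```

```text
{'time': 0.0, 'q': array([ 1.06847674e+00,  5.28518243e-01,  1.43393749e+00, -2.50303494e-05,
        1.18138874e+00, -1.78513120e-01]), 'joint_velocities': array([-4.66901907e-04, -2.49903065e-03,  1.48462107e-05,  1.65153590e-03,
        8.36401470e-04, -2.07119192e-03]), 'joint_torque': array([ 3.68536294e-04, -4.40042496e+01, -1.76590508e+01,  6.34219148e-02,
        5.81771100e-02, -1.40417915e-04]), 'position': array([0.19847826, 0.59185161, 0.22152846]), 'tool_rot': array([ 1.61192036e-01,  9.86922418e-01, -1.06516576e-03, -3.65010075e-04]), 'ft_force': array([-0.20329598, -0.00426244, -0.79875253]), 'moment': array([-0.00125956,  0.03776841,  0.00355789]), 'grip_width': 0.08709973703959435} 0.0187
[[412.60694827   0.         280.53468597]
 [  0.         412.60694827 211.26381123]
 [  0.           0.           1.        ]] [[-0.5979368  -0.42265964  0.68105096 -0.11214242]
 [-0.80131368  0.29487194 -0.52052562  0.43179703]
 [ 0.01918235 -0.85697688 -0.51499774  0.53544494]
 [ 0.          0.          0.          1.        ]]
[[449.26945016   0.         273.65652653]
 [  0.         449.26945016 210.04823181]
 [  0.           0.           1.        ]] [[ 0.02677772 -0.99757306  0.06427249  0.41827874]
 [-0.99949526 -0.02781782 -0.01534258  0.01040025]
 [ 0.01709326 -0.06382921 -0.99781444  0.91365475]
 [ 0.          0.          0.          1.        ]]
```

View pics/scene0.png

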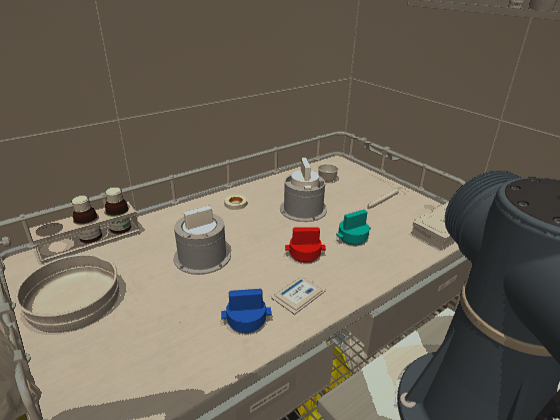

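View pics/top0.png

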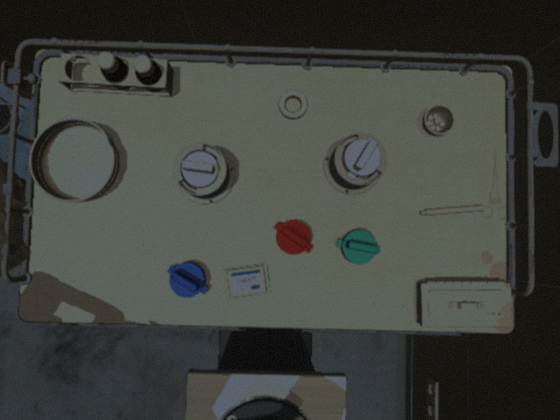

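Two jars: top view at about (203,171) and (360,160). I'll zoom in and measure the depths.

```bash
cat > h.py <<'E'
import numpy as np,cv2
def pts(c):
    z=c["range_z"];K=c["intrinsics"];v,u=np.mgrid[:z.shape[0],:z.shape[1]]
    P=np.stack([(u-K[0,2])/K[0,0]*z,(v-K[1,2])/K[1,1]*z,z],-1)
    T=c["extrinsics"];return P@T[:3,:3].T+T[:3,3]
E
python3 - <<'E'
from h import *
t=dict(np.load("top0.npz"));s=dict(np.load("scene0.npz"))
P=pts(t)
a=cv2.convertScaleAbs(t["color"][:,:,::-1],alpha=1.6)
A=cv2.resize(a[125:215,315:415],(400,360),interpolation=2);B=cv2.resize(a[125:215,155:255],(400,360),interpolation=2)
cv2.imwrite("pics/topz.png",np.hstack([B,A]))
a=s["color"][:,:,::-1]
cv2.imwrite("pics/scz.png",np.hstack([cv2.resize(a[190:280,160:250],(400,400),interpolation=2),cv2.resize(a[145:235,260:350],(400,400),interpolation=2)]))
for n,(u0,v0) in dict(L=(203,171),R=(360,160)).items():
    Q=P[v0-45:v0+45,u0-45:u0+45];z=Q[...,2]
    h,e=np.histogram(z[z>.04],bins=np.arange(.04,.16,.004));print(n,[(round(x,3),int(k)) for x,k in zip(e,h)])
E
```

```text
L [(np.float64(0.04), 14), (np.float64(0.044), 17), (np.float64(0.048), 19), (np.float64(0.052), 16), (np.float64(0.056), 34), (np.float64(0.06), 124), (np.float64(0.064), 113), (np.float64(0.068), 50), (np.float64(0.072), 45), (np.float64(0.076), 875), (np.float64(0.08), 688), (np.float64(0.084), 11), (np.float64(0.088), 9), (np.float64(0.092), 12), (np.float64(0.096), 8), (np.float64(0.1), 10), (np.float64(0.104), 14), (np.float64(0.108), 17), (np.float64(0.112), 160), (np.float64(0.116), 76), (np.float64(0.12), 0), (np.float64(0.124), 0), (np.float64(0.128), 0), (np.float64(0.132), 0), (np.float64(0.136), 0), (np.float64(0.14), 0), (np.float64(0.144), 0), (np.float64(0.148), 0), (np.float64(0.152), 0)]
R [(np.float64(0.04), 24), (np.float64(0.044), 19), (np.float64(0.048), 23), (np.float64(0.052), 23), (np.float64(0.056), 26), (np.float64(0.06), 126), (np.float64(0.064), 92), (np.float64(0.068), 28), (np.float64(0.072), 40), (np.float64(0.076), 485), (np.float64(0.08), 276), (np.float64(0.084), 69), (np.float64(0.088), 19), (np.float64(0.092), 456), (np.float64(0.096), 299), (np.float64(0.1), 11), (np.float64(0.104), 8), (np.float64(0.108), 9), (np.float64(0.112), 10), (np.float64(0.116), 12), (np.float64(0.12), 8), (np.float64(0.124), 16), (np.float64(0.128), 158), (np.float64(0.132), 76), (np.float64(0.136), 0), (np.float64(0.14), 0), (np.float64(0.144), 0), (np.float64(0.148), 0), (np.float64(0.152), 0)]
```

View pics/topz.png

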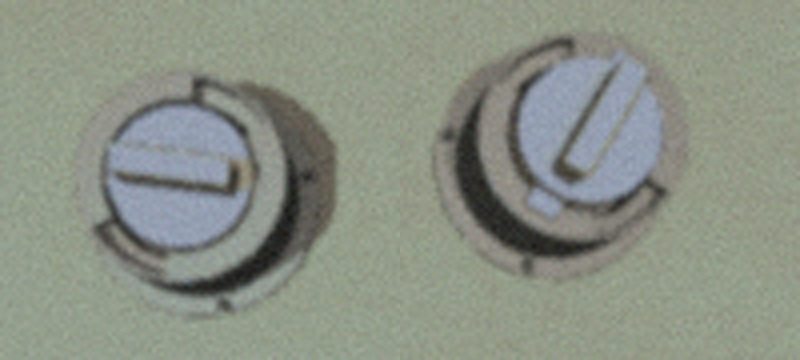

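View pics/scz.png

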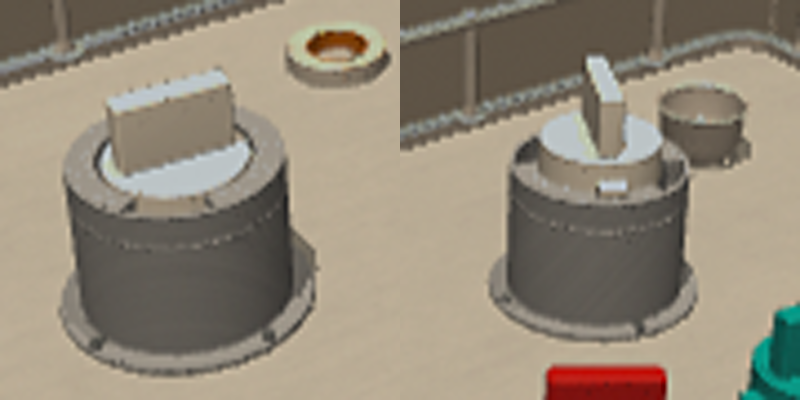

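Run:
```python
from h import *
t=dict(np.load("top0.npz"));s=dict(np.load("scene0.npz"))
C=None
for nm,c,w in(("top",t,None),("scene",s,None)):
    P=pts(c).reshape(-1,3);P=P[np.isfinite(P).all(1)]
    if C is None: 
        Q0=pts(t)[160,360];C=Q0[:2]
    n=P[np.linalg.norm(P[:,:2]-C,axis=1)<.08]
    b=n[(n[:,2]>.127)&(n[:,2]<.14)]
    r=cv2.minAreaRect((b[:,:2]*1000).astype(np.float32));print(nm,"bar",len(b),r,b.mean(0))
    l=n[(n[:,2]>.091)&(n[:,2]<.1)]; 
    print(" lidtop",cv2.minEnclosingCircle((l[:,:2]*1000).astype(np.float32)),np.median(l[:,2]))
    k=n[(n[:,2]>.077)&(n[:,2]<.084)]
    print(" collar",cv2.minEnclosingCircle((k[:,:2]*1000).astype(np.float32)),np.median(k[:,2]))
    if nm=="top": C=b[:,:2].mean(0)
    d=n[:,:2]-C;R=np.hypot(*d.T);A=np.degrees(np.arctan2(d[:,1],d[:,0]))
    for a in range(-180,180,6):
        m=(R>.040)&(R<.048)&(A>=a)&(A<a+6)
        print((a,int(m.sum()),round(float(np.median(n[m,2])),3) if m.any() else None),end=" ")
    print()
```

```text
top bar 243 ((572.6174926757812, -162.224853515625), (13.933087348937988, 54.84011459350586), 60.44444274902344) [ 0.57210447 -0.16188687  0.13132094]
 lidtop ((572.65673828125, -162.28517150878906), 34.06748962402344) 0.09557554584185524
 collar ((572.7733764648438, -162.34271240234375), 50.03892517089844) 0.07956490932322924
(-180, 10, 0.08) (-174, 4, 0.079) (-168, 9, 0.066) (-162, 9, 0.065) (-156, 9, 0.065) (-150, 11, 0.064) (-144, 11, 0.064) (-138, 10, 0.064) (-132, 13, 0.065) (-126, 12, 0.064) (-120, 19, 0.078) (-114, 10, 0.08) (-108, 9, 0.079) (-102, 11, 0.081) (-96, 10, 0.079) (-90, 13, 0.079) (-84, 10, 0.08) (-78, 11, 0.08) (-72, 9, 0.079) (-66, 10, 0.079) (-60, 10, 0.08) (-54, 10, 0.08) (-48, 6, 0.08) (-42, 3, 0.081) (-36, 3, 0.079) (-30, 6, 0.083) (-24, 10, 0.082) (-18, 8, 0.08) (-12, 12, 0.08) (-6, 8, 0.079) (0, 16, 0.079) (6, 19, 0.065) (12, 12, 0.065) (18, 14, 0.064) (24, 11, 0.064) (30, 10, 0.064) (36, 13, 0.065) (42, 10, 0.064) (48, 4, 0.064) (54, 7, 0.077) (60, 10, 0.079) (66, 10, 0.079) (72, 11, 0.08) (78, 10, 0.08) (84, 10, 0.08) (90, 10, 0.08) (96, 10, 0.082) (102,
[... 793 characters left out ...]
(-90, 0, None) (-84, 0, None) (-78, 0, None) (-72, 0, None) (-66, 0, None) (-60, 0, None) (-54, 0, None) (-48, 0, None) (-42, 0, None) (-36, 0, None) (-30, 0, None) (-24, 0, None) (-18, 0, None) (-12, 0, None) (-6, 0, None) (0, 0, None) (6, 4, 0.07) (12, 5, 0.07) (18, 5, 0.073) (24, 4, 0.075) (30, 3, 0.077) (36, 1, 0.075) (42, 1, 0.079) (48, 1, 0.079) (54, 2, 0.078) (60, 5, 0.079) (66, 12, 0.032) (72, 15, 0.057) (78, 16, 0.057) (84, 22, 0.058) (90, 24, 0.043) (96, 30, 0.043) (102, 41, 0.047) (108, 32, 0.049) (114, 29, 0.047) (120, 41, 0.038) (126, 39, 0.039) (132, 44, 0.043) (138, 37, 0.042) (144, 42, 0.049) (150, 36, 0.044) (156, 37, 0.046) (162, 28, 0.043) (168, 32, 0.044) (174, 22, 0.053)
```

The right jar at (360,160) is the open one. Its axis is at about (0.5725,-0.162), the bar lies at −29.6° and the gap centre is near +31°. I'll move above it next.

Emit:
send_rows(steps=[0.07,-0.594,-0.596,0,0.194,0.07,-0.594,-0.596,0,0.194,0.07,-0.594,-0.596,0,0.194,0.07,-0.594,-0.596,0,0.194,0.07,-0.594,-0.596,0,0.194,0.07,-0.594,-0.596,0,0.194,0.07,-0.594,-0.596,0,0.194,0.07,-0.594,-0.596,0,0.194])

```text
time: 1.1
position: [0.421, 0.1425, 0.2226]
tool_rot: [0.256, 0.967, -0.001, -0.0]
ft_force: [0.3, 0.3, -0.6]
grip_width: 0.0701
```

```bash
cat >> h.py <<'E'
from scipy.spatial.transform import Rotation as R_
def delta(o,tgt,yang):
    """shift in tool axes & turn to reach TCP tgt with tool y at yang deg"""
    M=R_.from_quat(o["tool_rot"]).as_matrix()
    y=np.degrees(np.arctan2(M[1,1],M[0,1]))
    return M.T@(np.array(tgt)-o["position"]),-np.radians((yang-y+180)%360-180),y
E
python3 - <<'E'
from rig import robot
from h import *
o=robot.get_obs();print(o["time"],o["position"],o["q"],delta(o,[.5725,-.162,.2215],60.4))
E
```

```text
1.1 [0.42101836 0.14246012 0.22255005] [ 7.49204371e-02  2.86006230e-01  1.86555031e+00 -1.77237542e-03
  9.90903898e-01 -9.77038395e-01] (array([-0.28233481, -0.18954903,  0.00140578]), np.float64(-0.0012483418316087272), np.float64(60.32847528165919))
```

Emit:
send_rows(steps=[0.07,-0.282,-0.1895,0.0,0,0.07,-0.282,-0.1895,0.0,0,0.07,-0.282,-0.1895,0.0,0,0.07,-0.282,-0.1895,0.0,0,0.07,-0.282,-0.1895,0.0,0,0.07,-0.282,-0.1895,0.0,0,0.07,-0.282,-0.1895,0.0,0,0.07,-0.282,-0.1895,0.0,0])

```text
time: 2.1
position: [0.5712, -0.1607, 0.2223]
tool_rot: [0.256, 0.967, -0.0, -0.001]
ft_force: [-0.9, -0.6, -0.3]
grip_width: 0.0699
```

Run:
```python
from rig import robot,cams
from h import *
c=cams.camera("wrist");o=robot.get_obs();print(o["time"],o["position"],o["q"],delta(o,[.5725,-.162,.101],60.4))
np.savez("wrist0.npz",**c);cv2.imwrite("pics/wrist0.png",c["color"][:,:,::-1])
P=pts(c).reshape(-1,3);n=P[np.linalg.norm(P[:,:2]-[.5725,-.162],axis=1)<.08]
for lo,hi in((.127,.14),(.091,.1),(.077,.084)):
    b=n[(n[:,2]>lo)&(n[:,2]<hi)]
    if len(b): print(len(b),cv2.minAreaRect((b[:,:2]*1000).astype(np.float32)),cv2.minEnclosingCircle((b[:,:2]*1000).astype(np.float32)),np.median(b[:,2]))
for C in([.5725,-.162],):
    d=n[:,:2]-C;R=np.hypot(*d.T);A=np.degrees(np.arctan2(d[:,1],d[:,0]))
    for a in range(-180,180,3):
        m=(R>.040)&(R<.048)&(A>=a)&(A<a+3)
        print((a,int(m.sum()),round(float(np.median(n[m,2])),3) if m.any() else None),end=" ")
```

```text
2.15 [ 0.57117535 -0.16027778  0.22248068] [-4.61083172e-01  4.85571540e-01  1.51292279e+00 -1.48694407e-03
  1.14532439e+00 -1.51433396e+00] (array([-0.00226348, -0.00066317,  0.12147721]), np.float64(-0.0003112537597010737), np.float64(60.38216647321155))
1071 ((573.3502807617188, -163.3221435546875), (13.635517120361328, 55.00645065307617), 60.64811325073242) ((572.9332885742188, -164.19198608398438), 27.89775276184082) 0.13068217299543877
2937 ((573.0593872070312, -163.0623016357422), (67.23880767822266, 65.62993621826172), 58.63732147216797) ((573.79541015625, -163.41891479492188), 33.87451934814453) 0.09499992527218631
2569 ((573.95458984375, -163.3945770263672), (99.08338165283203, 98.62706756591797), 14.75989055633545) ((573.8479614257812, -163.43394470214844), 49.90239715576172) 0.07898179401895744
(-180, 132, 0.306) (-177, 201, 0.307) (-174, 249, 0.307) (-171, 311, 0.308) (-168, 317, 0.308) (-165, 663, 0.328) (-162, 1063, 0.331) (-159, 1236, 0.332) (-156, 632, 0.331) (-153, 268, 0.312) (-150, 390, 0.31) (-147, 300, 0.306) (-144, 258, 0.3) (-141, 487, 0.262) (-138, 546, 0.25
[... 1061 characters left out ...]
(57, 77, 0.274) (60, 97, 0.276) (63, 112, 0.277) (66, 119, 0.281) (69, 125, 0.284) (72, 126, 0.287) (75, 508, 0.254) (78, 478, 0.253) (81, 179, 0.297) (84, 192, 0.301) (87, 226, 0.305) (90, 321, 0.333) (93, 709, 0.33) (96, 1186, 0.33) (99, 1080, 0.329) (102, 750, 0.328) (105, 324, 0.309) (108, 338, 0.308) (111, 272, 0.307) (114, 224, 0.307) (117, 153, 0.306) (120, 95, 0.305) (123, 39, 0.078) (126, 33, 0.078) (129, 34, 0.078) (132, 34, 0.078) (135, 37, 0.078) (138, 37, 0.079) (141, 39, 0.078) (144, 40, 0.078) (147, 34, 0.079) (150, 50, 0.078) (153, 39, 0.078) (156, 38, 0.078) (159, 38, 0.078) (162, 24, 0.079) (165, 34, 0.078) (168, 28, 0.078) (171, 23, 0.079) (174, 27, 0.079) (177, 70, 0.305)
```

View pics/wrist0.png

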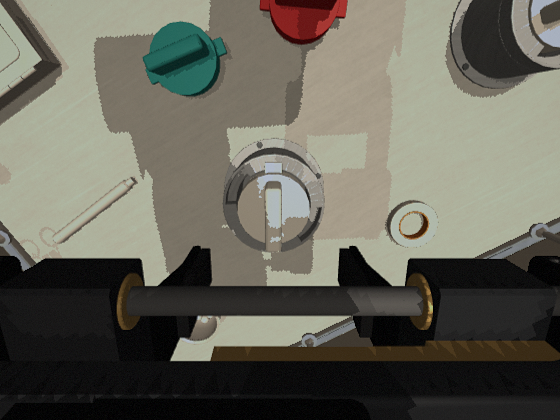

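The wrist view shows the white bar at (273,215), centred between the fingers, and the jar at about (273,200). The sightings agree on an axis near (0.5732,-0.1629). The next move is down to the grasp.

Run:
```python
from rig import robot
from h import *
o=robot.get_obs();print(delta(o,[.5732,-.1629,.102],60.6))
```

```text
(array([-0.00331467, -0.00110111,  0.1204756 ]), np.float64(-0.0038019122636900305), np.float64(60.38216647321155))
```

Emit:
send_rows(steps=[0.07,-0.0033,-0.001,0.04,-0.004,0.07,-0.0033,-0.001,0.08,-0.004,0.07,-0.0033,-0.001,0.105,-0.004,0.07,-0.0033,-0.001,0.12,-0.004,0.07,-0.0033,-0.001,0.12,-0.004,0.07,-0.0033,-0.001,0.12,-0.004])

```text
time: 2.9
position: [0.574, -0.1628, 0.1036]
tool_rot: [0.253, 0.967, -0.001, -0.0]
ft_force: [0.3, -1.3, 0.3]
grip_width: 0.0699
```

Run:
```python
from rig import robot
from h import *
o=robot.get_obs();print(o["time"],o["position"],o["ft_force"],delta(o,[.5732,-.1629,.102],60.6))
```

```text
2.9 [ 0.57401863 -0.16281165  0.10362581] [ 0.29675341 -1.31625045  0.32338913] (array([ 0.00067018, -0.00047618,  0.00162645]), np.float64(0.0006902940884912873), np.float64(60.63955093789338))
```

Now I'll close on the bar.

Emit:
send_rows(steps=[0.03,0.0005,-0.0005,0.001,0,0.012,0.0005,-0.0005,0.001,0,0.005,0.0005,-0.0005,0.001,0,0.005,0.0005,-0.0005,0.001,0,0.005,0.0005,-0.0005,0.001,0,0.005,0.0005,-0.0005,0.001,0], force=30)

```text
time: 3.65
position: [0.5733, -0.163, 0.1026]
tool_rot: [0.253, 0.967, -0.001, -0.0]
ft_force: [0.5, 0.4, 0.1]
grip_width: 0.018
```

Emit:
send_rows(steps=[0.005,0,0,0,0,0.005,0,0,0,0])

```text
time: 3.9
position: [0.5733, -0.163, 0.1025]
tool_rot: [0.253, 0.967, -0.001, -0.0]
ft_force: [0.8, 0.2, -0.3]
grip_width: 0.0134
```

Gripped (13.4 mm). I'll turn it anticlockwise about 61°.

Emit:
send_rows(steps=[0.005,0,0,0,-0.16,0.005,0,0,0,-0.32,0.005,0,0,0,-0.48,0.005,0,0,0,-0.64,0.005,0,0,0,-0.8,0.005,0,0,0,-0.96,0.005,0,0,0,-1.07,0.005,0,0,0,-1.07])

```text
time: 4.9
position: [0.573, -0.1629, 0.1022]
tool_rot: [-0.275, 0.962, -0.0, -0.001]
ft_force: [0.4, -0.8, -1.0]
grip_width: 0.0137
```

Run:
```python
from rig import robot,cams
from h import *
c=cams.camera("wrist");t=cams.camera("top");s=cams.camera("scene");o=robot.get_obs();print(o["time"],o["position"],o["q"][5],o["ft_force"],o["moment"],delta(o,[.5733,-.163,.1025],122.1))
cv2.imwrite("pics/w1.png",c["color"][:,:,::-1])
A=cv2.resize(t["color"][115:205,310:410,::-1],(400,360));B=cv2.resize(s["color"][145:235,255:355,::-1],(400,360));cv2.imwrite("pics/ts1.png",np.hstack([A,B]))
```

```text
5.05 [ 0.57310669 -0.16292308  0.10228363] -2.5894481497712 [ 0.20335702  0.06492007 -1.34251013] [0.06450113 0.02521637 0.06091488] (array([-0.00012324, -0.00016738, -0.00021656]), np.float64(-0.004168017278823799), np.float64(121.86119020098579))
```

View pics/w1.png

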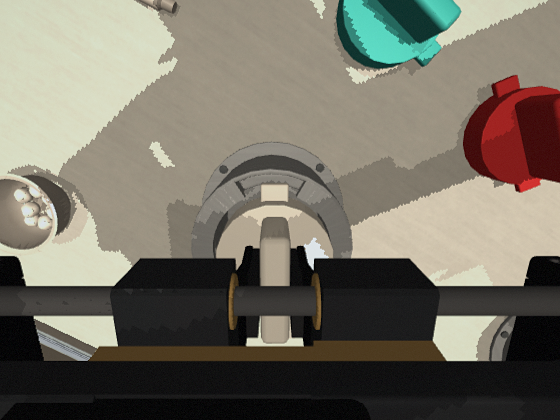

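View pics/ts1.png

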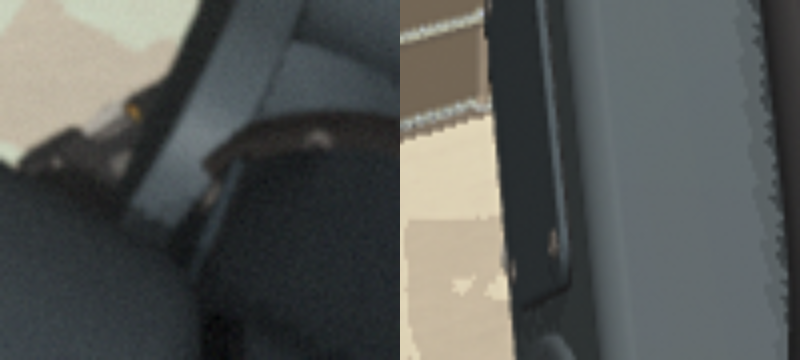

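The ear at (275,193) sits inside the gap, which runs from columns 237 to 304 and has its centre about 3° further anticlockwise. I'll nudge it by that and lower.

Emit:
send_rows(steps=[0.005,0,0,0,-0.04,0.005,0,0,0.003,-0.04,0.005,0,0,0.006,-0.04,0.005,0,0,0.009,-0.04])

```text
time: 5.55
position: [0.573, -0.1629, 0.093]
tool_rot: [-0.293, 0.956, -0.0, -0.001]
ft_force: [0.2, -0.1, -1.8]
grip_width: 0.0137
```

Emit:
send_rows(steps=[0.005,0,0,0.003,0,0.005,0,0,0.005,0,0.005,0,0,0.0065,0,0.005,0,0,0.0065,0])

```text
time: 6.05
position: [0.573, -0.163, 0.0866]
tool_rot: [-0.293, 0.956, -0.0, -0.001]
ft_force: [-0.9, -0.5, -1.7]
grip_width: 0.0139
```

Run:
```python
from rig import robot,cams
from h import *
c=cams.camera("wrist");o=robot.get_obs();print(o["time"],o["position"],o["q"][5],o["ft_force"],o["moment"],delta(o,[.5732,-.1629,.086],122.1))
cv2.imwrite("pics/w2.png",c["color"][:,:,::-1])
np.savez("w2.npz",**c);P=pts(c)
for u,v in((275,193),(275,185),(275,200),(230,230),(320,230),(275,240),(240,235)):print(u,v,P[v,u].round(4))
```

```text
6.1 [ 0.57303107 -0.16297914  0.08654081] -2.6288931898676737 [ 0.00294748  0.31075424 -1.18347526] [ 0.07233528  0.08643436 -0.06772419] (array([-1.85145548e-04, -2.93022844e-05,  5.40499253e-04]), np.float64(0.03529658479404594), np.float64(124.12234533992445))
275 193 [ 0.5418 -0.1825  0.0699]
275 185 [ 0.5383 -0.1848  0.068 ]
275 200 [ 0.5455 -0.18    0.0684]
230 230 [ 0.5717 -0.1925  0.0784]
320 230 [ 0.5435 -0.1512  0.0789]
275 240 [ 0.551  -0.1763  0.1143]
240 235 [ 0.5709 -0.1863  0.0788]
```

View pics/w2.png

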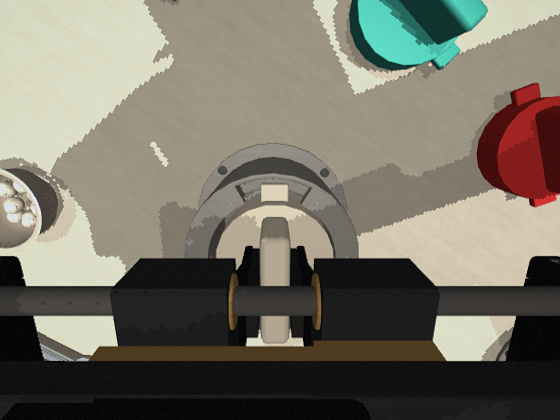

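The ear top is at z ≈ 0.0695, against 0.070 expected when seated, so it has dropped. I'll turn it clockwise.

Emit:
send_rows(steps=[0.005,0,0,0,0.15,0.005,0,0,0,0.3,0.005,0,0,0,0.45,0.005,0,0,0,0.6,0.005,0,0,0,0.75,0.005,0,0,0,0.9,0.005,0,0,0,1.0,0.005,0,0,0,1.0])

```text
time: 7.1
position: [0.5731, -0.1629, 0.0866]
tool_rot: [0.2, 0.98, -0.001, -0.001]
ft_force: [0.7, -0.9, -0.6]
grip_width: 0.0142
```

Run:
```python
from rig import robot
from h import *
o=robot.get_obs();print(o["position"],o["ft_force"],o["moment"],delta(o,[.5732,-.1629,.086],122.1)[1:])
```

```text
[ 0.57308488 -0.16293091  0.08657209] [ 0.69544925 -0.86255522 -0.62060924] [0.00395482 0.01262247 0.00974343] (np.float64(-0.9634238943198467), np.float64(66.89987697341495))
```

Emit:
send_rows(steps=[0.005,0,0,0,0.1,0.005,0,0,0,0.18,0.005,0,0,0,0.23,0.005,0,0,0,0.25,0.005,0,0,0,0.25])

```text
time: 7.72
position: [0.5731, -0.163, 0.0866]
tool_rot: [0.32, 0.947, -0.001, -0.0]
ft_force: [0.7, -0.7, -2.4]
grip_width: 0.0136
```

Run:
```python
from rig import robot
from h import *
o=robot.get_obs();print(o["position"],o["ft_force"],o["moment"],delta(o,[.5732,-.1629,.086],122.1)[1:])
```

```text
[ 0.57306164 -0.16295058  0.08656033] [ 0.67344478 -0.68280086 -2.38675648] [-0.00541567  0.06657984 -0.0102679 ] (np.float64(-1.2122598304625687), np.float64(52.64262804125009))
```

Tool y is at 52.6°, so the bar is at −37.4°, with no stop moment yet. I'll take small extra steps to feel the stop.

Emit:
send_rows(steps=[0.005,0,0,0,0.04,0.005,0,0,0,0.05,0.005,0,0,0,0.05])

```text
time: 8.1
position: [0.5731, -0.1629, 0.0866]
tool_rot: [0.343, 0.939, -0.001, -0.0]
ft_force: [0.2, 0.3, -2.5]
grip_width: 0.0139
```

Run:
```python
from rig import robot
from h import *
o=robot.get_obs();print(o["position"],o["ft_force"],o["moment"],delta(o,[.5732,-.1629,.086],122.1)[1:])
```

```text
[ 0.57313261 -0.16291458  0.08656698] [ 0.24976202  0.26653709 -2.47758465] [ 0.02305367 -0.11988471  0.61455754] (np.float64(-1.2599618119531206), np.float64(49.909505827430294))
```

The moment about z rose to 0.61 N m, so it is at the stop. Releasing and retreating upward.

Emit:
send_rows(steps=[0.02,0,0,0,0,0.03,0,0,0,0,0.05,0,0,0,0,0.05,0,0,0,0,0.05,0,0,-0.03,0,0.05,0,0,-0.08,0,0.05,0,0,-0.13,0,0.05,0,0,-0.17,0])

```text
time: 9.1
position: [0.5737, -0.1628, 0.2589]
tool_rot: [0.343, 0.939, -0.001, 0.001]
ft_force: [0.6, -0.1, -0.3]
grip_width: 0.0502
```

Emit:
send_rows(steps=[0.05,0.25,0.15,-0.02,0,0.05,0.25,0.15,-0.02,0,0.05,0.25,0.15,-0.02,0,0.05,0.25,0.15,-0.02,0,0.05,0.25,0.15,-0.02,0,0.05,0.25,0.15,-0.02,0])

```text
time: 9.85
position: [0.4775, 0.1154, 0.2786]
tool_rot: [0.341, 0.94, -0.001, 0.001]
ft_force: [0.4, -0.7, 0.1]
grip_width: 0.0499
```

Run:
```python
from rig import robot,cams
from h import *
t=cams.camera("top");s=cams.camera("scene");o=robot.get_obs();print(o["time"],o["position"],o["ft_force"])
A=cv2.resize(t["color"][105:215,300:420,::-1],(390,360));B=cv2.resize(s["color"][145:235,255:355,::-1],(400,360));cv2.imwrite("pics/ts3.png",np.hstack([A,B]))
for c in(t,s):
  P=pts(c).reshape(-1,3);n=P[np.linalg.norm(P[:,:2]-[.5732,-.1629],axis=1)<.045]
  b=n[(n[:,2]>.109)&(n[:,2]<.125)]
  if len(b):print(len(b),cv2.minAreaRect((b[:,:2]*1000).astype(np.float32)),np.median(b[:,2]),b[:,2].max())
```

```text
9.95 [0.47916591 0.11296832 0.27839263] [-0.08635189  0.08439292 -0.43567122]
238 ((572.8240966796875, -162.5975341796875), (14.017356872558594, 56.58137893676758), 51.67204666137695) 0.11538662212072953 0.1187826787560956
```

View pics/ts3.png

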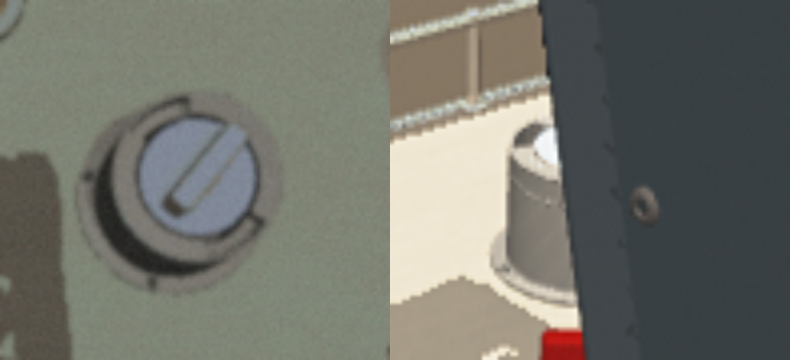

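The top view shows the bar at about −38.3° with its top at z ≈ 0.1154, where 0.116 is fully home. The ears are hidden under the collar. That is about 70° past the gap.

Run:
```python
from rig import hand_in
print(hand_in())
```

```text
the job is handed in; nothing more can be done
None
```

The proud lid is now home in the open jar and the job is handed in; no verdict came back. I gripped it by the bar and turned it about 63° anticlockwise over the gaps. Then I lowered it 16 mm, drove it clockwise to its stop and let go.

**Checks:**
- **Drop:** the ear top measured about 0.0695 m, against 0.070 m expected when seated.
- **Stop:** the moment about z rose to 0.61 N m at the end of the clockwise turn.
- **Final position:** the top camera showed the bar at about −38°, roughly 70° past the gap. The bar top was at 0.1154 m, against 0.116 m when fully home, and the ears were hidden under the collar.
- **Time and contact:** the robot was clear of everything, at 9.95 s of the 32 s allowed. Wrist force readings stayed at a few newtons.

**Gaps in the checks:**
- The scene camera was mostly blocked by the arm in the last look, so only the top camera confirms the final pose.
- The cameras differed by 1–4 mm on where the jar axis was. This caused no trouble.
- I never touched the other lid, but I did not measure it again at the end.

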